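# Close the emptied till

## Task

The till on the parts counter has been emptied and its three white note clips were left standing up. With your fingertips push all three clips down flat in their compartments while the cash drawer is still open, then push the drawer fully home without slamming it. Grasp nothing, and leave the goods on the counter and on top of the case where they are.

Things in the scene. Friction and masses are not known exactly. Their poses are not given: they have to be found in the camera images.
- cash: fixed dark steel case of a cash drawer, 335 wide (y), 350 deep (x), 95 high, its mouth towards the robot. Origin: on the counter, under the middle of the mouth; x points into the case (away from the robot, the way the drawer is pushed shut), y to the left as the robot sees it, z up
- note_section (a point): middle of the floor of the middle note compartment, 14 above the counter; moves with the drawer. The drawer holds a black till tray: 5 coin cups in front, behind them 3 note compartments side by side, each 98 wide (y) and 146 long (x), centres 102 apart, wall tops 57 above the counter. Each has a white note clip pivoted at its rear end, near the case
- drawer (a joint): how far the drawer is pulled out of the case (m): 0 = shut, front panel against the mouth; at most 0.26. It slides along the case's x axis, about 3 N of friction, stays where it is left; the drawer weighs about 1.6 kg
- drawer_front (a point): centre of the outer face of the drawer's grey front panel, on the robot's side; it moves with the drawer. The flat panel is 331 wide, 84 high (from 6 to 90 above the counter), 15 thick, this point 48 above the counter; with the drawer shut it lies 15 in front of the case's mouth. Tray and clips move with it
- clip_left (a joint): angle of the left (+y) note clip (rad): 0 = lying flat in its compartment, pointing from the pivot towards the robot; grows as it is raised, pi/2 would be upright; stops at 0 and at 1.4. Stiff hinge about the case's y axis: it stays at any angle, and about 0.5 N at the tip moves it
- clip_left_pivot (a point): pivot of the left (+y) note clip, 32 above the counter, 222 behind the outer face of the drawer front, in the middle of its compartment's width; moves with the drawer. The clip is a white plastic blade 24 wide and 4 thick, its middle plane passing through the pivot
- clip_left_tip (a point): free end of the left (+y) note clip, 95 from the pivot along the blade; a small foot 14 long is bent from it towards the underside. In the open drawer the clip is pushed down by moving its tip towards the robot and down
- clip_middle (a joint): angle of the middle note clip (rad): 0 = lying flat in its compartment, pointing from the pivot towards the robot; grows as it is raised, pi/2 would be upright; stops at 0 and at 1.4. Stiff hinge about the case's y axis: it stays at any angle, and about 0.5 N at the tip moves it
- clip_middle_pivot (a point): pivot of the middle note clip, 32 above the counter, 222 behind the outer face of the drawer front, in the middle of its compartment's width; moves with the drawer. The clip is a white plastic blade 24 wide and 4 thick, its middle plane passing through the pivot
- clip_middle_tip (a point): free end of the middle note clip, 95 from the pivot along the blade; a small foot 14 long is bent from it towards the underside. In the open drawer the clip is pushed down by moving its tip towards the robot and down
- clip_right (a joint): angle of the right (-y) note clip (rad): 0 = lying flat in its compartment, pointing from the pivot towards the robot; grows as it is raised, pi/2 would be upright; stops at 0 and at 1.4. Stiff hinge about the case's y axis: it stays at any angle, and about 0.5 N at the tip moves it
- clip_right_pivot (a point): pivot of the right (-y) note clip, 32 above the counter, 222 behind the outer face of the drawer front, in the middle of its compartment's width; moves with the drawer. The clip is a white plastic blade 24 wide and 4 thick, its middle plane passing through the pivot
- clip_right_tip (a point): free end of the right (-y) note clip, 95 from the pivot along the blade; a small foot 14 long is bent from it towards the underside. In the open drawer the clip is pushed down by moving its tip towards the robot and down
- filter_box_mid (a point): centre of a loose blue carton with a white band, 85 x 85 x 110 high, standing on the counter beside the drawer; to be left alone
- spray_mid (a point): centre of a loose yellow and black spray can with a red cap, 65 in diameter, 190 high, standing on the counter beside the drawer; to be left alone
- grease_mid (a point): centre of a loose jar with a red label and black cap, 64 in diameter, 75 high, standing on the counter beside the drawer; to be left alone
- bulb_box_mid (a point): centre of a loose brown carton with a blue band, 45 x 110 x 35 high, lying on top of the case, 30 or more behind its mouth; to be left alone

How it is judged:
By the outcome, as a careful person would: the job done as asked, in the order asked, and still so for the second after the job is handed in, with the robot touching nothing.
It also fails if it takes over 61 s, if anything falls off the work surface, if the arm or the gripper's body presses on something with over 40 N, if the wrist force passes 120 N, or if a joint passes its speed limit or range.

## Robot

A 6-joint arm with a two-finger parallel gripper is mounted at the origin on the work surface. World frame = base frame: x ahead of the robot, y to its left, z up, the work surface at z = 0. Lengths are in m, angles in rad, forces in N, time in s.
With the tool pointing down it reaches from about 0.3 to 0.875 m from the base axis. Payload 6.4 kg.
Tool frame: the origin (TCP) lies between the finger pads; the fingertips stand 25 mm ahead of it and the grasp point (between the pads) lies 6 mm ahead of it; z points along the fingers, y is the line along which they close (so a half turn about z gives the same grasp; the last joint's range is limited). The gripper opens to 85 mm and grips with 20 to 120 N. Pads are 22 mm wide; open, the fingers measure 114 mm over their backs; the gripper's body (76 mm by 85 mm) begins 54 mm behind the grasp point. The pads swing forward as they close: fully open they stand 13 mm farther back than shut.
Start: joints at [-1.499, 0.181, 1.607, -0, 1.354, -0.206], TCP at [0.158, -0.553, 0.256] pointing down, gripper open.
Joint ranges: [-2.99, 2.99], [-0.89, 2.07], [0.3, 2.58], [-1.14, 4.28], [0, 2.63], [-3.12, 3.12]. Speed limits (rad/s): [2.57, 2.57, 3.01, 3.14, 3.14, 3.14].

## Interface

Orientations are given as a unit quaternion [w, x, y, z].
In Python, from bench import ctrl gives the robot as it stands.
- The arm moves only by the tool servo_tool, never from a script. Its argument "series" is text: rows parted by semicolons, each of 7 numbers parted by spaces: the gripper command: -1 is fully open, 1 is shut, values between are in proportion, then the shift along the tool's x, y, z in m, then the turn, a rotation vector about the tool's x, y, z in degrees. A call has 1 to 12 rows; each row is the pose to reach, as a shift and turn from the pose commanded when the call began, along the tool's axes at that moment; what a row does not reach only later rows make up. A row lasts 1/12 s, in which the tool goes at most 41.7 mm and 7.16 degrees, less where a joint would pass 70% of its speed; a pose out of reach is approached as far as the arm can. A call with a gripper value outside its range is refused whole. The fingers move at their own pace and stop on an object; the grip force is fixed at half the most. Time passes only in rows, so rows that repeat a pose let the fingers close. It gives the time, the measured TCP pose, the force, the opening and the grip force at its end, in the units of the state.
- ctrl.get_obs(): the state, without advancing time (a new reading comes with each control period).
- ctrl.camera(name): name is "scene" or "top" or "wrist"; returns a dict with "img" (384x512x3 uint8, red, green, blue), "z_map" (384x512 float32, m along the optical axis (not along the pixel's ray), 0 where there is no reading), "fovy" (degrees; the focal length in pixels is half the picture's height over the tangent of half this angle, whatever the lens; pixels are square), "cx", "cy" (the principal point, pixels), "k1" (the pictures are not rectified: a ray, as slopes to the right and down, at radius r is drawn at 1 + k1 r^2 times it, then the intrinsics apply), "extrinsics" (4x4, takes a point from camera to world coordinates); the wrist camera has in their place "T_tool_cam" (4x4, takes a point from camera to tool coordinates, whose origin is the TCP and whose axes are the flange's). Camera axes: x right, y down, z forward; pixel columns grow to the right and rows downward; lengths in m; the calibration is good to about 2 mm. A picture is of the moment at which its call begins: read the wrist's pose just before it.
- ctrl.hand_in(): hands the job in; it is judged then, once.
The state is a dict: "time_s": time; "q": joint angles; "dq": joint speeds; "joint_efforts": joint torques, N m; "eef_pos": TCP position; "eef_rot": TCP orientation; "wrist_force": force on the tool from outside, world axes, zero at the start; "torque": the same for the moment, N m; "opening": opening from 0.0 (shut) to 1.0 (fully open); "grasp_force": force on a finger pad.
Only numpy, scipy, OpenCV 4.12 (cv2) and the standard library are available. Lean on these libraries where they do the work, as an engineer would, in place of code of your own. Each camera call takes 0.05 s, during which the arm holds its last target. There are 200 camera calls.

## Working session

There is one attempt and no reset: what is moved stays moved. The work goes in short steps, Python scripts to look and compute and a tool call to move; the robot and the scene stay as the last step left them, time stands still between calls to the robot, and variables do not carry over. Pictures are saved under pics/ and viewed, at most 10 in all, crops included, and the job is handed in when it is done.

Besides the shell and the picture viewer there is one more tool, called after "Call:" as name(argument=value, ...) on one line, values as JSON. servo_tool: Moves the arm, as the interface text tells. Its arguments: {"type":"object","properties":{"series":{"type":"string"}},"required":["series"]}

```bash
mkdir -p pics; python3 - <<'E'
from bench import ctrl
import cv2,numpy as np
a=[]
for n in("scene","top"):
    c=ctrl.camera(n); np.savez(f"pics/{n}.npz",**c); print(n,c["fovy"],c["cx"],c["cy"],c["k1"],np.round(c["extrinsics"],3).tolist())
    cv2.imwrite(f"pics/{n}.png",cv2.resize(c["img"][:,:,::-1],(800,600)))
o=ctrl.get_obs();print(o)
E
```

```text
scene 54.89832681812363 253.4679300820604 196.65130255234752 -0.09085434703166571 [[0.835, 0.382, -0.397, 0.991], [0.55, -0.603, 0.577, -0.551], [-0.019, -0.7, -0.713, 0.801], [0.0, 0.0, 0.0, 1.0]]
top 49.43391570965177 260.1838913913244 190.35967391720786 0.005802191550188939 [[-0.027, -0.971, 0.237, 0.401], [-1.0, 0.025, -0.01, 0.016], [0.003, -0.238, -0.971, 1.027], [0.0, 0.0, 0.0, 1.0]]
{'time_s': 0.1, 'q': array([-1.49930123e+00,  1.81463100e-01,  1.60787311e+00, -8.46514448e-06,
        1.35378023e+00, -2.06271223e-01]), 'dq': array([-0.00117965,  0.00053626, -0.0026172 ,  0.00107772,  0.0015009 ,
        0.0018532 ]), 'joint_efforts': array([ 3.19323226e-04, -4.45878124e+01, -3.52237129e+01, -2.69055299e-04,
        4.12386842e-03, -9.04426059e-06]), 'eef_pos': array([ 0.15766834, -0.55250804,  0.25549312]), 'eef_rot': array([-7.60439039e-04,  9.90370812e-01,  1.38437982e-01,  4.71802243e-05]), 'wrist_force': array([ 0.9085726 , -1.05798731,  0.23079445]), 'torque': array([-0.02011851, -0.0615874 , -0.01612035]), 'grasp_force': 0.0, 'opening': 0.9983217854712052}
```

View pics/scene.png

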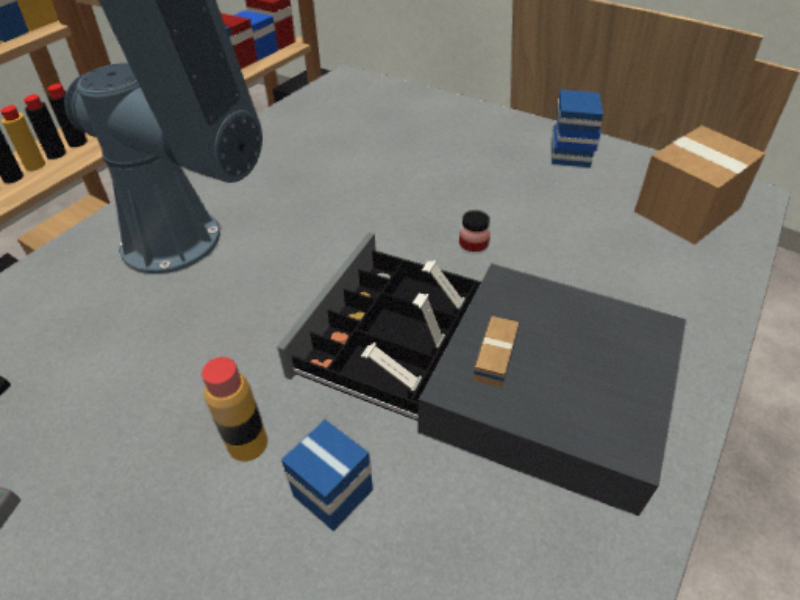

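View pics/top.png

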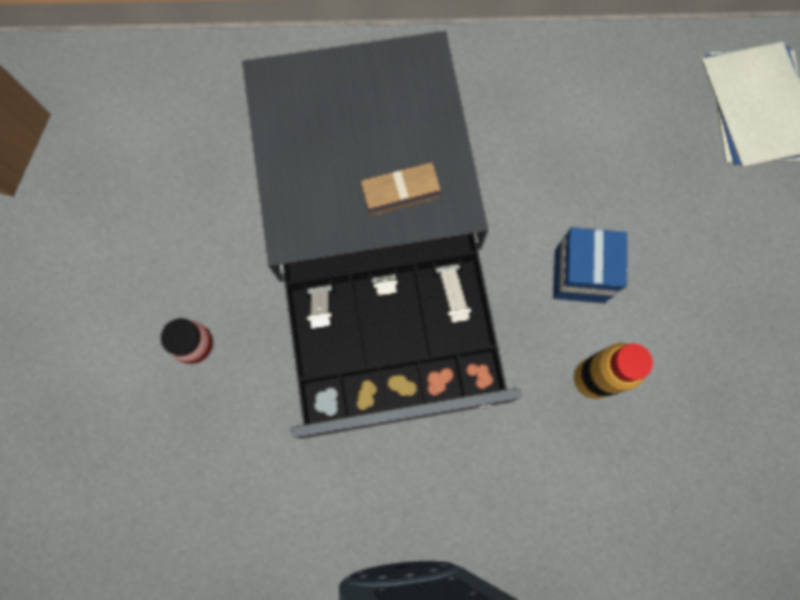

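Scene view: the drawer is open and the three clips stand at different angles, with the spray can and blue carton on its right and the grease jar on its left. Top view (800x600): mouth corners are near (272,265) and (487,232), the panel runs (293,432)–(520,395), and the clip tips are near (320,322), (386,290) and (460,317).

```bash
cat > h.py <<'E'
import numpy as np,cv2
def cloud(c,T=None):
    T=c["extrinsics"] if T is None else T
    f=192/np.tan(np.radians(float(c["fovy"]))/2); K=np.array([[f,0,c["cx"]],[0,f,c["cy"]],[0,0,1]],float)
    v,u=np.mgrid[0:384,0:512].astype(np.float32)
    p=cv2.undistortPoints(np.stack([u.ravel(),v.ravel()],1)[:,None],K,np.array([float(c["k1"]),0,0,0])).reshape(384,512,2)
    z=c["z_map"]; P=np.dstack([p*z[...,None],z])
    return P@T[:3,:3].T+T[:3,3]
E
python3 - <<'E'
from h import *
for n in("top","scene"):
    c=dict(np.load(f"pics/{n}.npz")); P=cloud(c); im=c["img"].astype(int); ok=c["z_map"]>0
    z=P[...,2]; dark=im.max(2)<110
    x0=(P[...,0]>.3)&(abs(P[...,1])<.35)
    m=(ok&x0&dark&(abs(z-.095)<.012)&(P[...,0]>.58)).astype(np.uint8)
    l,lab,st,_=cv2.connectedComponentsWithStats(m); k=1+st[1:,4].argmax()
    r=cv2.minAreaRect((P[lab==k][:,:2]*1000).astype(np.float32)); print(n,"case",np.round(cv2.boxPoints(r)).tolist(),r,np.median(z[lab==k]))
    m=(ok&x0&(abs(z-.09)<.012)&(P[...,0]<.58)&(im.max(2)-im.min(2)<30)&(im.max(2)<170)).astype(np.uint8)
    l,lab,st,_=cv2.connectedComponentsWithStats(m); k=1+st[1:,4].argmax()
    r=cv2.minAreaRect((P[lab==k][:,:2]*1000).astype(np.float32)); print("front",np.round(cv2.boxPoints(r)).tolist(),r)
    m=(ok&x0&(im.min(2)>(140))&(im.max(2)-im.min(2)<45)&(z>.02)&(z<.2)&(P[...,0]<.75)&(abs(P[...,1])<.25)).astype(np.uint8)
    l,lab,st,_=cv2.connectedComponentsWithStats(m)
    for k in range(1,l):
        if st[k,4]>25:
            q=P[lab==k]; i=q[:,2].argsort(); print(" white",st[k].tolist(),"hi",np.round(q[i[-8:]].mean(0),3),"lo",np.round(q[i[:8]].mean(0),3))
    for name,mm in(("blue",(im[...,2]>im[...,0]+40)),("red",(im[...,0]>im[...,1]+80)),("brown",(im[...,0]>im[...,2]+50)&(z>.1))):
        mm=(ok&x0&mm&(z>.02)&(z<.25)).astype(np.uint8);l,lab,st,_=cv2.connectedComponentsWithStats(mm)
        for k in range(1,l):
            if st[k,4]>60: q=P[lab==k];print(name,np.round(q.min(0),3),np.round(q.max(0),3))
E
```

```text
top case [[681.0, 211.0], [730.0, -119.0], [1077.0, -68.0], [1029.0, 262.0]] ((879.3258056640625, 71.54114532470703), (351.2348937988281, 333.9231262207031), 8.30032730102539) 0.09677172214710367
front [[431.0, 172.0], [479.0, -154.0], [494.0, -151.0], [447.0, 175.0]] ((462.8588562011719, 10.38629150390625), (15.912498474121094, 329.3857727050781), 8.265213966369629)
 white [280, 170, 21, 36, 363] hi [ 0.608 -0.073  0.086] lo [ 0.691 -0.064  0.034]
 white [239, 177, 15, 12, 106] hi [0.636 0.037 0.129] lo [0.668 0.041 0.056]
 white [197, 184, 15, 26, 258] hi [0.6   0.13  0.112] lo [0.661 0.144 0.037]
 white [203, 249, 12, 16, 119] hi [0.493 0.137 0.026] lo [0.482 0.128 0.02 ]
blue [ 0.634 -0.322  0.092] [ 0.725 -0.229  0.116]
blue [ 0.634 -0.306  0.02 ] [ 0.647 -0.23   0.046]
red [ 0.49  -0.307  0.177] [ 0.536 -0.26   0.197]
brown [ 0.771 -0.045  0.127] [0.825 0.009 0.136]
brown [0.757 0.013 0.127] [0.81  0.067 0.137]
brown [ 0.481 -0.309  0.101] [ 0.543 -0.251  0.197]
scene case [[682.0, 211.0], [730.0, -125.0], [1077.0, -75.0], [1029.0, 261.0]] ((879.4985961914062, 67.92713928222656), (350.07208251953125, 339.22552490234375), 8.17493724822998) 0.09620934106451029
front [[430.0, 172.0], [477.0, -157.0], [495.0, -154.0], [448.0, 175.0]] ((462.6858215332031, 8.9302978515625), (18.04380989074707, 332.30279541015625), 8.079948425292969)
 white [270, 166, 27, 30, 171] hi [0.602 0.134 0.111] lo [0.659 0.145 0.037]
 white [264, 188, 10, 9, 48] hi [0.64  0.035 0.127] lo [0.64  0.03  0.124]
 white [231, 219, 39, 31, 315] hi [ 0.611 -0.082  0.086] lo [ 0.688 -0.061  0.036]
blue [ 0.635 -0.325  0.084] [ 0.727 -0.233  0.115]
blue [ 0.639 -0.325  0.02 ] [ 0.719 -0.309  0.051]
red [ 0.492 -0.31   0.19 ] [ 0.536 -0.263  0.196]
brown [0.758 0.012 0.128] [0.811 0.066 0.134]
brown [ 0.773 -0.047  0.128] [0.827 0.009 0.135]
brown [ 0.489 -0.319  0.101] [ 0.547 -0.256  0.196]
```

Call:
servo_tool(series="1 0 0 -0.03 0 0 4;1 0 0 -0.06 0 0 7.7;1 0 0 -0.06 0 0 7.7;1 0 0 -0.06 0 0 7.7")

```text
time_s: 0.43
eef_pos: [0.1578, -0.5539, 0.3182]
eef_rot: [0.002, 0.997, 0.072, -0.0]
wrist_force: [0.3, 0.4, -0.5]
opening: 0.45
grasp_force: 0.0
```

```bash
cat >> h.py <<'E'
A=np.radians(8.2);EX=np.array([np.cos(A),np.sin(A)]);EY=np.array([-EX[1],EX[0]])
F=np.array([.455,.0095]) # panel outer face mid
def where(o):
    from scipy.spatial.transform import Rotation as R
    d=o["eef_pos"][:2]-F; r=R.from_quat(np.roll(o["eef_rot"],-1)).as_matrix()
    print("t",round(o["time_s"],2),"drawer-frame x,y from panel face",np.round([d@EX,d@EY],4),"z tip",round(o["eef_pos"][2]-.025,4),"yaw",np.degrees(np.arctan2(r[1,0],r[0,0])).round(2),"F",np.round(o["wrist_force"],1),"op",round(o["opening"],2))
E
python3 -c "
from h import *
from bench import ctrl
where(ctrl.get_obs())"
```

```text
t 0.43 drawer-frame x,y from panel face [-0.3745 -0.5152] z tip 0.2932 yaw 8.24 F [ 0.3  0.4 -0.5] op 0.45
```

Call:
servo_tool(series="1 0.03 -0.025 0 0 0 0;1 0.06 -0.05 0 0 0 0;1 0.09 -0.075 0 0 0 0;1 0.12 -0.1 0 0 0 0;1 0.15 -0.126 0 0 0 0;1 0.18 -0.152 0 0 0 0;1 0.21 -0.177 0 0 0 0;1 0.24 -0.202 0 0 0 0;1 0.27 -0.227 0 0 0 0;1 0.30 -0.252 0 0 0 0;1 0.33 -0.278 0 0 0 0;1 0.36 -0.303 0 0 0 0")

```text
time_s: 1.43
eef_pos: [0.4711, -0.1994, 0.3148]
eef_rot: [-0.001, 0.997, 0.072, -0.001]
wrist_force: [1.6, -0.4, 0.4]
opening: 0.003
grasp_force: 0.0
```

Call:
servo_tool(series="1 0.03 -0.025 0 0 0 0;1 0.06 -0.05 0 0 0 0;1 0.09 -0.075 0 0 0 0;1 0.12 -0.1 0 0 0 0;1 0.15 -0.126 0 0 0 0;1 0.18 -0.152 0 0 0 0;1 0.21 -0.177 0 0 0 0;1 0.235 -0.197 0.02 0 0 0;1 0.252 -0.212 0.05 0 0 0;1 0.252 -0.212 0.07 0 0 0;1 0.252 -0.212 0.07 0 0 0;1 0.252 -0.212 0.07 0 0 0")

```text
time_s: 2.43
eef_pos: [0.6882, 0.0445, 0.2431]
eef_rot: [-0.0, 0.997, 0.072, -0.003]
wrist_force: [0.3, 0.8, 1.0]
opening: -0.003
grasp_force: 0.0
```

```bash
python3 -c "
from h import *
from bench import ctrl
o=ctrl.get_obs();where(o)
c=ctrl.camera('wrist')
cv2.imwrite('pics/w1.png',c['img'][:,:,::-1])
from scipy.spatial.transform import Rotation as R
T=np.eye(4);T[:3,:3]=R.from_quat(np.roll(o['eef_rot'],-1)).as_matrix();T[:3,3]=o['eef_pos'];T=T@c['T_tool_cam']
P=cloud(c,T);im=c['img'].astype(int);z=P[...,2]
d=P[...,:2]-F;x=d@EX;y=d@EY
m=((c['z_map']>0)&(im.min(2)>130)&(np.ptp(im,2)<45)&(z>.025)&(z<.15)&(x>.08)&(x<.25)&(abs(y)<.16)).astype(np.uint8)
l,lab,st,_=cv2.connectedComponentsWithStats(m)
for k in range(1,l):
    if st[k,4]>60:
        q=np.dstack([x,y,z])[lab==k];i=q[:,2].argsort();print(st[k],'hi',q[i[-10:]].mean(0).round(3),'lo',q[i[:10]].mean(0).round(3))
"
```

```text
t 2.43 drawer-frame x,y from panel face [0.2358 0.0013] z tip 0.2181 yaw 8.27 F [0.3 0.8 1. ] op -0.0
[ 117  176   54  107 2989] hi [0.162 0.097 0.109] lo [0.152 0.129 0.03 ]
[ 237  176   41   75 1844] hi [ 0.19  -0.013  0.124] lo [0.223 0.001 0.032]
[ 341  177   41  107 2764] hi [ 0.14  -0.099  0.084] lo [ 0.221 -0.102  0.033]
```

View pics/w1.png

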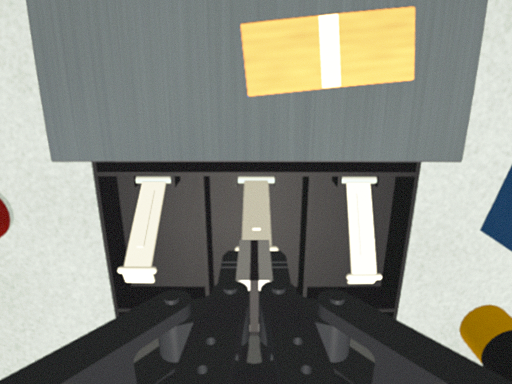

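Wrist view: fingertips at about (255,285), in line with the middle clip. All three clips rise from pivots near row 178, so the layout matches my measurements.

Call:
servo_tool(series="1 0 0 0.04 0 0 0;1 0 0 0.08 0 0 0;1 0 0 0.11 0 0 0;1 -0.015 0 0.112 0 0 0;1 -0.027 0 0.115 0 0 0;1 -0.039 0 0.12 0 0 0;1 -0.05 0 0.127 0 0 0;1 -0.059 0 0.136 0 0 0;1 -0.067 0 0.147 0 0 0;1 -0.073 0 0.158 0 0 0;1 -0.077 0 0.171 0 0 0;1 -0.077 0 0.175 0 0 0")

```text
time_s: 3.48
eef_pos: [0.6127, 0.0324, 0.0709]
eef_rot: [-0.0, 0.997, 0.071, -0.0]
wrist_force: [0.4, -0.6, 0.4]
opening: -0.0
grasp_force: 0.1
```

Call:
servo_tool(series="1 0 0 0.003 0 0 0;1 0 0 0.005 0 0 0;1 0 0 0.007 0 0 0;1 0 0 0.008 0 0 0;1 0 0 0.008 0 0 0")

```text
time_s: 3.9
eef_pos: [0.6141, 0.0332, 0.0636]
eef_rot: [0.0, 0.997, 0.072, 0.0]
wrist_force: [0.9, -0.5, 0.5]
opening: -0.001
grasp_force: 0.1
```

```bash
python3 -c "
from h import *
from bench import ctrl
o=ctrl.get_obs();where(o)"
```

```text
t 3.9 drawer-frame x,y from panel face [0.1608 0.0008] z tip 0.0386 yaw 8.22 F [ 0.9 -0.5  0.5] op -0.0
```

Call:
servo_tool(series="1 0 0 0.002 0 0 0;1 0 0 0.004 0 0 0;1 0 0 0.005 0 0 0;1 0 0 0.005 0 0 0")

```text
time_s: 4.23
eef_pos: [0.614, 0.0332, 0.0589]
eef_rot: [0.0, 0.997, 0.072, 0.0]
wrist_force: [-0.6, -0.1, 4.1]
opening: -0.002
grasp_force: 2.0
```

Call:
servo_tool(series="1 0 0 0.001 0 0 0;1 0 0 0.002 0 0 0;1 0 0 0.002 0 0 0")

```text
time_s: 4.48
eef_pos: [0.6154, 0.0334, 0.0587]
eef_rot: [0.0, 0.997, 0.072, 0.002]
wrist_force: [-2.3, 1.7, 12.6]
opening: -0.001
grasp_force: 6.1
```

Call:
servo_tool(series="1 0 0 -0.03 0 0 0;1 0 0 -0.07 0 0 0;1 0 0 -0.11 0 0 0;1 0.01 -0.01 -0.13 0 0 0;1 0.035 -0.04 -0.13 0 0 0;1 0.06 -0.07 -0.13 0 0 0;1 0.075 -0.1 -0.13 0 0 0;1 0.075 -0.101 -0.13 0 0 0;1 0.075 -0.101 -0.13 0 0 0;1 0.075 -0.101 -0.13 0 0 0")

```text
time_s: 5.32
eef_pos: [0.6729, 0.1439, 0.1857]
eef_rot: [0.0, 0.997, 0.072, -0.001]
wrist_force: [0.4, -0.9, -0.6]
opening: 0.004
grasp_force: 0.0
```

```bash
python3 -c "
from h import *
from bench import ctrl
o=ctrl.get_obs();where(o)"
```

```text
t 5.32 drawer-frame x,y from panel face [0.2349 0.102 ] z tip 0.1607 yaw 8.26 F [ 0.4 -0.9 -0.6] op 0.0
```

Call:
servo_tool(series="1 0 0 0.035 0 0 0;1 0 0 0.062 0 0 0;1 -0.02 0 0.062 0 0 0;1 -0.038 0 0.063 0 0 0;1 -0.049 0 0.07 0 0 0;1 -0.058 0 0.079 0 0 0;1 -0.066 0 0.09 0 0 0;1 -0.072 0 0.101 0 0 0;1 -0.0755 0 0.114 0 0 0;1 -0.077 0 0.122 0 0 0;1 -0.077 0 0.127 0 0 0;1 -0.077 0 0.129 0 0 0")

```text
time_s: 6.32
eef_pos: [0.5985, 0.1323, 0.0586]
eef_rot: [0.0, 0.997, 0.071, 0.001]
wrist_force: [-1.9, 0.7, 12.7]
opening: -0.003
grasp_force: 6.1
```

Call:
servo_tool(series="1 0 0 0 0 0 0;1 0 0 0.001 0 0 0;1 0 0 0.001 0 0 0")

```text
time_s: 6.57
eef_pos: [0.5994, 0.1325, 0.0587]
eef_rot: [0.0, 0.997, 0.071, 0.002]
wrist_force: [-1.2, -0.5, 10.2]
opening: 0.0
grasp_force: 5.1
```

Call:
servo_tool(series="1 0 0 -0.03 0 0 0;1 0 0 -0.07 0 0 0;1 0 0 -0.11 0 0 0;1 0.01 0.01 -0.13 0 0 0;1 0.025 0.045 -0.13 0 0 0;1 0.04 0.08 -0.13 0 0 0;1 0.055 0.115 -0.13 0 0 0;1 0.07 0.15 -0.13 0 0 0;1 0.075 0.185 -0.13 0 0 0;1 0.075 0.204 -0.13 0 0 0;1 0.075 0.204 -0.13 0 0 0;1 0.075 0.204 -0.13 0 0 0")

```text
time_s: 7.57
eef_pos: [0.7007, -0.0599, 0.186]
eef_rot: [-0.0, 0.998, 0.07, -0.0]
wrist_force: [0.8, 1.3, 0.0]
opening: -0.001
grasp_force: 0.0
```

```bash
python3 -c "
from h import *
from bench import ctrl
o=ctrl.get_obs();where(o)"
```

```text
t 7.57 drawer-frame x,y from panel face [ 0.2333 -0.1038] z tip 0.161 yaw 8.06 F [0.8 1.3 0. ] op -0.0
```

Call:
servo_tool(series="1 0 0 0.03 0 0 0;1 -0.02 0 0.055 0 0 0;1 -0.05 0 0.07 0 0 0;1 -0.057 0 0.08 0 0 0;1 -0.064 0 0.09 0 0 0;1 -0.07 0 0.101 0 0 0;1 -0.0735 0 0.114 0 0 0;1 -0.075 0 0.122 0 0 0;1 -0.075 0 0.127 0 0 0;1 -0.075 0 0.129 0 0 0;1 -0.075 0 0.129 0 0 0")

```text
time_s: 8.48
eef_pos: [0.6281, -0.0686, 0.0589]
eef_rot: [-0.0, 0.997, 0.072, 0.001]
wrist_force: [-1.0, 2.9, 3.7]
opening: -0.001
grasp_force: 2.3
```

Call:
servo_tool(series="1 0 0 0 0 0 0;1 0 0 -0.03 0 0 0;1 0 0 -0.07 0 0 0;1 0 0 -0.11 0 0 0;1 -0.03 -0.03 -0.13 0 0 0;1 -0.065 -0.05 -0.13 0 0 0;1 -0.1 -0.07 -0.13 0 0 0;1 -0.135 -0.09 -0.13 0 0 0;1 -0.17 -0.104 -0.13 0 0 0;1 -0.205 -0.104 -0.13 0 0 0;1 -0.205 -0.104 -0.13 0 0 0;1 -0.205 -0.104 -0.13 0 0 0")

```text
time_s: 9.48
eef_pos: [0.4083, 0.0048, 0.1882]
eef_rot: [0.0, 0.997, 0.072, 0.001]
wrist_force: [1.3, -0.2, 0.8]
opening: -0.002
grasp_force: 0.0
```

```bash
python3 -c "
from h import *
from bench import ctrl
o=ctrl.get_obs();where(o)
for n in('top','scene'):
    c=ctrl.camera(n); cv2.imwrite('pics/%s2.png'%n,cv2.resize(c['img'][100:300,100:400,::-1],(750,500)))
    P=cloud(c);im=c['img'].astype(int);z=P[...,2];d=P[...,:2]-F;x=d@EX;y=d@EY
    m=(c['z_map']>0)&(im.min(2)>130)&(np.ptp(im,2)<45)&(z>.015)&(z<.15)&(x>.08)&(x<.25)
    for k in(1,0,-1):
        q=m&(abs(y-.102*k)<.04); print(n,k,q.sum(),np.percentile(z[q],[5,50,95]).round(3) if q.any() else '', x[q].min().round(3),x[q].max().round(3))
    m=(c['z_map']>0)&(abs(z-.09)<.012)&(abs(x)<.03)&(abs(y)<.15);print('panel x',np.percentile(x[m],[2,98]).round(4))
"
```

```text
t 9.48 drawer-frame x,y from panel face [-0.0469  0.002 ] z tip 0.1632 yaw 8.22 F [ 1.3 -0.2  0.8] op -0.0
top 1 447 [0.03  0.036 0.039] 0.128 0.232
top 0 443 [0.03  0.036 0.039] 0.128 0.232
top -1 449 [0.026 0.036 0.039] 0.128 0.232
panel x [0.0075 0.0222]
scene 1 202 [0.033 0.036 0.039] 0.132 0.232
scene 0 237 [0.033 0.036 0.039] 0.133 0.232
scene -1 290 [0.033 0.036 0.039] 0.132 0.232
panel x [0.0083 0.0231]
```

View pics/scene2.png

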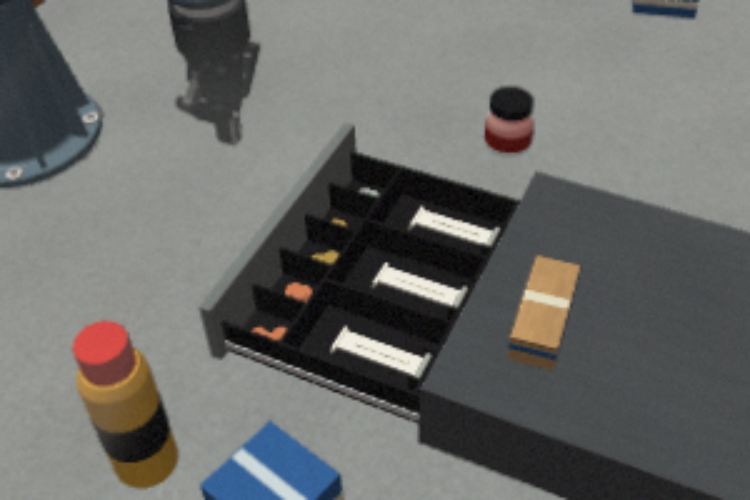

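All three clips are flat, with tops at z≈0.036 in both views. The drawer crept in about 8 mm but is still open, and the goods haven't moved. Next I'll push it shut.

Call:
servo_tool(series="1 0 0 0.04 0 0 0;1 0 0 0.08 0 0 0;1 0 0 0.113 0 0 0;1 0.02 0.002 0.113 0 0 0;1 0.03 0.002 0.113 0 0 0;1 0.035 0.002 0.113 0 0 0;1 0.038 0.002 0.113 0 0 0;1 0.041 0.002 0.113 0 0 0;1 0.044 0.002 0.113 0 0 0;1 0.048 0.002 0.113 0 0 0;1 0.053 0.002 0.113 0 0 0;1 0.058 0.002 0.113 0 0 0")

```text
time_s: 10.58
eef_pos: [0.4664, 0.0111, 0.0745]
eef_rot: [-0.0, 0.997, 0.072, 0.0]
wrist_force: [-2.3, -0.2, 1.3]
opening: -0.002
grasp_force: 0.0
```

```bash
python3 -c "
from h import *
from bench import ctrl
o=ctrl.get_obs();where(o);print(ctrl.camera('wrist')['T_tool_cam'].round(3))"
```

```text
t 10.58 drawer-frame x,y from panel face [ 0.0115 -0.0001] z tip 0.0495 yaw 8.21 F [-2.3 -0.2  1.3] op -0.0
[[ 0.    -0.954 -0.3    0.076]
 [ 1.     0.     0.001 -0.   ]
 [-0.001 -0.3    0.954 -0.117]
 [ 0.     0.     0.     1.   ]]
```

Call:
servo_tool(series="1 0.006 0 0 0 0 0;1 0.013 0 0 0 0 0;1 0.021 0 0 0 0 0;1 0.029 0 0 0 0 0;1 0.037 0 0 0 0 0;1 0.045 0 0 0 0 0;1 0.053 0 0 0 0 0;1 0.061 0 0 0 0 0;1 0.069 0 0 0 0 0;1 0.077 0 0 0 0 0;1 0.085 0 0 0 0 0;1 0.093 0 0 0 0 0")

```text
time_s: 11.63
eef_pos: [0.5591, 0.0243, 0.0742]
eef_rot: [0.0, 0.997, 0.072, -0.0]
wrist_force: [-2.4, -0.2, -1.1]
opening: -0.007
grasp_force: 0.0
```

Call:
servo_tool(series="1 0.008 0 0 0 0 0;1 0.016 0 0 0 0 0;1 0.024 0 0 0 0 0;1 0.032 0 0 0 0 0;1 0.04 0 0 0 0 0;1 0.048 0 0 0 0 0;1 0.055 0 0 0 0 0;1 0.061 0 0 0 0 0;1 0.066 0 0 0 0 0;1 0.07 0 0 0 0 0;1 0.073 0 0 0 0 0;1 0.076 0 0 0 0 0")

```text
time_s: 12.63
eef_pos: [0.6339, 0.035, 0.0744]
eef_rot: [0.0, 0.997, 0.072, 0.0]
wrist_force: [-1.7, -1.1, 0.1]
opening: -0.005
grasp_force: 0.0
```

```bash
python3 -c "
from h import *
from bench import ctrl
o=ctrl.get_obs();where(o)"
```

```text
t 12.63 drawer-frame x,y from panel face [ 0.1807 -0.0002] z tip 0.0494 yaw 8.22 F [-1.7 -1.1  0.1] op -0.01
```

~47 mm remain; go slowly.

Call:
servo_tool(series="1 0.003 0 0 0 0 0;1 0.006 0 0 0 0 0;1 0.009 0 0 0 0 0;1 0.012 0 0 0 0 0;1 0.015 0 0 0 0 0;1 0.018 0 0 0 0 0;1 0.021 0 0 0 0 0;1 0.024 0 0 0 0 0;1 0.027 0 0 0 0 0;1 0.03 0 0 0 0 0;1 0.033 0 0 0 0 0;1 0.036 0 0 0 0 0")

```text
time_s: 13.63
eef_pos: [0.6695, 0.0403, 0.0743]
eef_rot: [-0.0, 0.997, 0.072, 0.0]
wrist_force: [-3.2, -0.5, 0.8]
opening: -0.001
grasp_force: 0.0
```

Call:
servo_tool(series="1 0.002 0 0 0 0 0;1 0.003 0 0 0 0 0;1 0.004 0 0 0 0 0;1 0.005 0 0 0 0 0;1 0.006 0 0 0 0 0;1 0.007 0 0 0 0 0;1 0.008 0 0 0 0 0;1 0.009 0 0 0 0 0;1 0.01 0 0 0 0 0")

```text
time_s: 14.38
eef_pos: [0.6791, 0.0417, 0.0742]
eef_rot: [-0.0, 0.997, 0.072, -0.0]
wrist_force: [-2.6, -0.6, 0.9]
opening: -0.003
grasp_force: 0.0
```

Call:
servo_tool(series="1 0.001 0 0 0 0 0;1 0.002 0 0 0 0 0;1 0.002 0 0 0 0 0")

```text
time_s: 14.63
eef_pos: [0.6795, 0.0418, 0.0738]
eef_rot: [-0.0, 0.997, 0.072, -0.002]
wrist_force: [-9.3, -1.2, 3.1]
opening: 0.001
grasp_force: 0.0
```

Call:
servo_tool(series="1 0.001 0 0 0 0 0;1 0.002 0 0 0 0 0;1 0.002 0 0 0 0 0")

```text
time_s: 14.88
eef_pos: [0.6795, 0.0419, 0.0734]
eef_rot: [-0.0, 0.997, 0.072, -0.005]
wrist_force: [-17.0, -3.2, 7.1]
opening: -0.004
grasp_force: 0.0
```

Call:
servo_tool(series="1 -0.005 0 0 0 0 0;1 -0.03 0 0 0 0 0;1 -0.06 0 0 0 0 0;1 -0.09 0 -0.03 0 0 0;1 -0.12 0 -0.06 0 0 0;1 -0.16 0 -0.09 0 0 0;1 -0.2 0 -0.11 0 0 0;1 -0.23 0 -0.11 0 0 0;1 -0.23 0 -0.11 0 0 0;1 -0.23 0 -0.11 0 0 0")

```text
time_s: 15.72
eef_pos: [0.4547, 0.0093, 0.1855]
eef_rot: [0.0, 0.997, 0.071, 0.002]
wrist_force: [-0.4, -0.1, -0.1]
opening: -0.001
grasp_force: 0.0
```

```bash
python3 -c "
from h import *
from bench import ctrl
o=ctrl.get_obs();where(o)
c=ctrl.camera('top');cv2.imwrite('pics/end.png',cv2.resize(c['img'][:,:,::-1],(768,576)))
P=cloud(c);z=P[...,2];d=P[...,:2]-F;x=d@EX;y=d@EY
m=(c['z_map']>0)&(abs(z-.09)<.015)&(x<.3)&(x>.1)&(abs(y)<.14);print(np.percentile(x[m],[0,2,5]).round(4))"
```

```text
t 15.72 drawer-frame x,y from panel face [-0.0003 -0.0002] z tip 0.1605 yaw 8.18 F [-0.4 -0.1 -0.1] op -0.0
[0.2378 0.239  0.2396]
```

View pics/end.png

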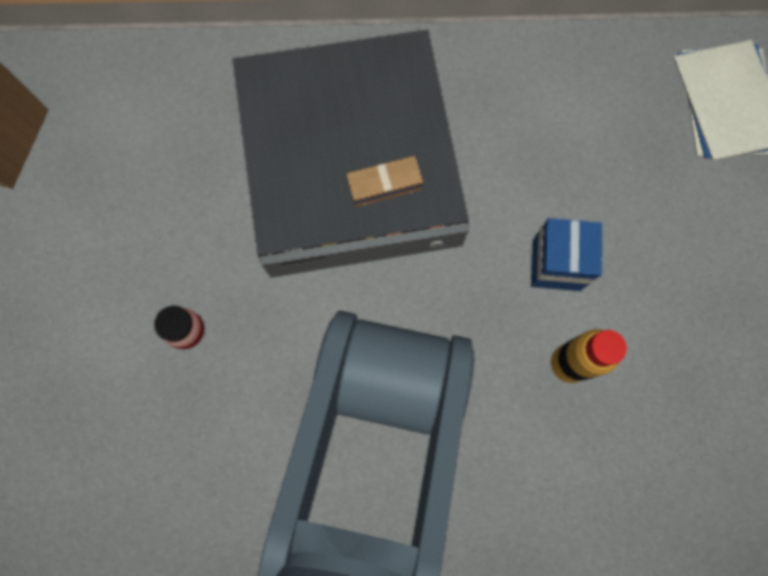

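The top view shows the drawer shut: its panel runs (262,262)–(466,232) against the mouth, at 0.238 m against 0.2385 expected. It stopped firmly under a 17 N push, and all the goods are where they were.

```bash
python3 -c "
from bench import ctrl
print(ctrl.hand_in())"
```

```text
the job is handed in; nothing more can be done
None
```

I pushed all three clips flat while the drawer was open, then pushed the drawer slowly home to its stop. Nothing was grasped, the goods stayed where they were, and the job is handed in at about 16 s of the 61 s allowed.

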